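# Turn the glazed coaster over on its drying easel

### The arm

A 6-joint arm with a two-finger parallel gripper is mounted at the origin on the work surface; the furniture and walls round the work are solid. World frame = base frame: x ahead of the robot, y to its left, z up, the work surface at z = 0. Lengths are in m, angles in degrees, forces in N, time in s.
With the tool pointing down it reaches from about 0.325 to 0.85 m from the base axis. Payload 15.5 kg.
Tool frame: the origin (TCP) lies at the very end of the fingers, on their centre line; the grasp point (between the pads) lies arm.grip_depth behind it (arm.grip_depth is the distance from the TCP to the grasp point, in m); z points along the fingers, y is the line along which they close (so a half turn about z gives the same grasp; the last joint's range is limited). The gripper opens to 91 mm and grips with 3 to 60 N. Pads are 32 mm wide; open, the fingers measure 118 mm over their backs; the gripper's body (76 mm by 178 mm) begins 60 mm behind the grasp point.
Start: joints at [-82.477, 28.281, 77.091, -0, 74.628, -5.472], TCP at [0.141, -0.609, 0.214] pointing down, gripper open.
Joint ranges: [-166.48, 166.48], [-47.26, 123.95], [12.59, 153.08], [-70.14, 250.14], [6.76, 159.57], [-176.63, 176.63]. Speed limits (degrees/s): [108.29, 108.29, 147.25, 172.46, 172.46, 172.46].

### API

Orientations are given as a 3x3 rotation matrix whose columns are the frame's x, y, z axes.
In Python, from rig import arm gives the robot as it stands. Calls block until the motion is done:
- arm.move_to(position, orientation): joint-space move of the TCP to a pose.
- arm.move_l(position, orientation=None, feed=0.15): straight line of the TCP; orientation=None keeps the orientation; feed is the mean speed in m/s.
- arm.move_joints(angles): joint-space move.
- arm.grip(opening): finger opening in m; the grip force is fixed at half the most; returns when the fingers have stopped.
- arm.sleep(seconds).
- arm.solve_ik(position, orientation): joint angles nearest the present ones, or None.
- arm.snapshot(name): name is "scene" or "top" or "wrist"; returns the picture (384x512x3 uint8, red, green, blue); there is no depth.
- arm.get_calibration(name): a dict with "intrinsics" (3x3 intrinsics, pixels), "cam_to_world" (4x4, takes a point from camera to world coordinates). Camera axes: x right, y down, z forward; pixel columns grow to the right and rows downward; lengths in m; the calibration is good to about 2 mm. A picture is of the moment at which its call begins: read the wrist's pose just before it. get_calibration takes no time and is no camera call; for the wrist camera it gives the pose at the moment of the call.
A pose or a line that the arm cannot do raises arm.Unreachable and nothing moves.
- arm.sign_off(): hands the job in; it is judged then, once.
Readings, each from a call of its own:
- arm.current_t(): time.
- arm.current_joint_positions(): joint angles.
- arm.current_dq(): joint speeds.
- arm.current_tau(): joint torques, N m.
- arm.current_ee_pos(): TCP position.
- arm.current_tool_rot(): TCP orientation.
- arm.current_force(): force on the tool from outside, world axes, zero at the start.
- arm.current_torque(): the same for the moment, N m.
- arm.current_width(): finger opening in m.
- arm.current_grasp_force(): force on a finger pad.
Only numpy, scipy, OpenCV 4.12 (cv2) and the standard library are available. Lean on these libraries where they do the work, as an engineer would, in place of code of your own. Each camera call takes 0.05 s, during which the arm holds its last target. There are 200 camera calls.

### The job

The glazed face of the coaster leaning on the little wooden easel is dry enough, and now its cork back must air. Take the spatula from its holder, slip the blade down behind the coaster and swing it over with a turn of the wrist, so that it lies flat in the easel's felt tray with the cork side up; then stand the spatula back in its holder slot, pushed down to the bottom. Never touch the coaster with the gripper, and leave the other things on the desk where they are.

Things in the scene. Friction and masses are not known exactly. Their poses are not given: they have to be found in the camera images.
- easel: Fixed wooden drying easel, 196 x 114 mm. Origin on the desk below the middle of its valley line; x points from the leaning side to the tray, y along the valley, z up. Leaning side (x<0): two ribs rise from the valley towards -x at 45 degrees, 80 mm long, 10 mm wide, centred at y=-36 and +36 mm; between them a 62 mm wide channel is open for the blade down to the 12 mm thick base.
- easel_valley (a point): Middle of the valley line, where ribs and groove floor meet, 30 mm above the desk; the line runs along the easel's y. The groove is 12 mm wide, its tray-side wall 6 mm high.
- easel_tray (a point): Middle of the level felt tray's top, 36 mm above the desk, 62 mm from the valley along the easel's x. The tray is 100 mm long (x) and 100 mm wide (y), closed by an 8 mm high lip at its far end and 9 mm high cheeks at its sides.
- coaster: Loose square coaster, 90 x 90 x 8 mm, 0.12 kg; one face blue glaze with a white square line, the other cork. Origin at the centre of the cork face, z out of the glazed face, x down the slope. It starts leaning on the ribs, cork against them, lower edge in the valley, top edge 10 mm past the ribs' ends. Pushed up from behind it pivots on its lower edge; past upright it falls into the tray by itself.
- spatula: Straight steel spatula, black handle, 240 mm long, 0.12 kg. Origin at the middle of the blade's tip edge; z up the tool to the handle, x the blade's normal (both faces alike), y its width. Blade 44 mm wide, 3 mm thick, z=0 to 88 mm; neck 20 x 4 mm to z=130; handle z=130 to 240 mm, 24 mm wide (y), 16 mm thick (x). It starts tip down, upright and loose in the holder's slot, leaning a few degrees.
- spatula_grip (a point): Middle of the spatula's handle, 185 mm from its tip; same axes as the spatula.
- holder: Fixed grey spatula holder, foot 70 x 90 mm. Origin on the desk under the slot's centre; x across the slot's narrow way, y along the slot, z up. At the start the spatula's x lies along the holder's x.
- holder_slot (a point): Centre of the slot's top, 65 mm above the desk. The vertical slot is 7 mm (holder's x) by 52 mm (y); its floor is 58 mm lower, 7 mm above the desk. Above this point two lips flare out along x to a mouth about 22 mm wide, 11 mm higher.
- mug_green: Green mug, 84 mm wide, 123 mm with its handle, 91 mm high; origin under its centre. A bystander.
- notes: Yellow block of sticky notes, 76 x 76 mm, 28 mm high; origin under its centre. A bystander.
- glue: Upright red and white glue stick, 26 mm thick, 94 mm high; origin under its centre. A bystander.
Things that resemble listed ones, but are neither listed nor needed, are in the scene too. What is meant by the spatula is not blue or yellow, and is the smaller of those in its own colour.

How it is judged:
By the outcome, as a careful person would: the job done as asked, in the order asked, and still so for the second after the job is handed in, with the robot touching nothing.
It also fails if it takes over 45 s, if anything falls off the work surface, if the arm or the gripper's body presses on something with over 40 N, if the wrist force passes 120 N, or if a joint passes its speed limit or range.

## Working session

There is one attempt and no reset: what is moved stays moved. The work goes in short steps, each a Python script; the robot and the scene stay as the last script left them, time stands still between calls to the robot, and variables do not carry over. Pictures are saved under pics/ and viewed, at most 10 in all, crops included, and the job is handed in when it is done.

```bash
ls; mkdir -p pics; python3 - <<'E'
from rig import arm
import cv2,numpy as np
for n in("scene","top"):
    im=arm.snapshot(n); cv2.imwrite(f"pics/{n}0.png",im[:,:,::-1]); c=arm.get_calibration(n); print(n,np.round(c["intrinsics"],1).tolist(),np.round(c["cam_to_world"],3).tolist())
print(arm.grip_depth,arm.current_t())
a=cv2.imread("pics/top0.png");b=cv2.imread("pics/scene0.png")
cv2.imwrite("pics/t2.png",cv2.resize(a,(800,600)));cv2.imwrite("pics/s2.png",cv2.resize(b,(800,600)))
E
```

```text
pics
scene [[419.1, 0.0, 255.3], [0.0, 419.1, 188.7], [0.0, 0.0, 1.0]] [[-0.856, -0.316, 0.408, -0.048], [-0.516, 0.493, -0.701, 0.81], [0.021, -0.81, -0.586, 0.875], [0.0, 0.0, 0.0, 1.0]]
top [[431.1, 0.0, 255.9], [0.0, 431.1, 193.9], [0.0, 0.0, 1.0]] [[0.102, -0.973, 0.205, 0.22], [-0.995, -0.101, 0.017, -0.104], [0.005, -0.206, -0.979, 1.397], [0.0, 0.0, 0.0, 1.0]]
0.0188 0.1
```

View pics/t2.png

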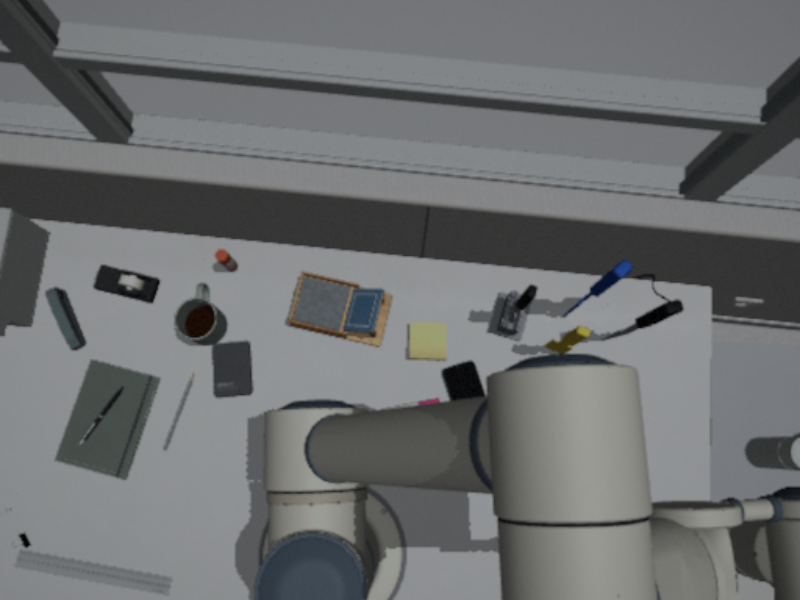

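View pics/s2.png

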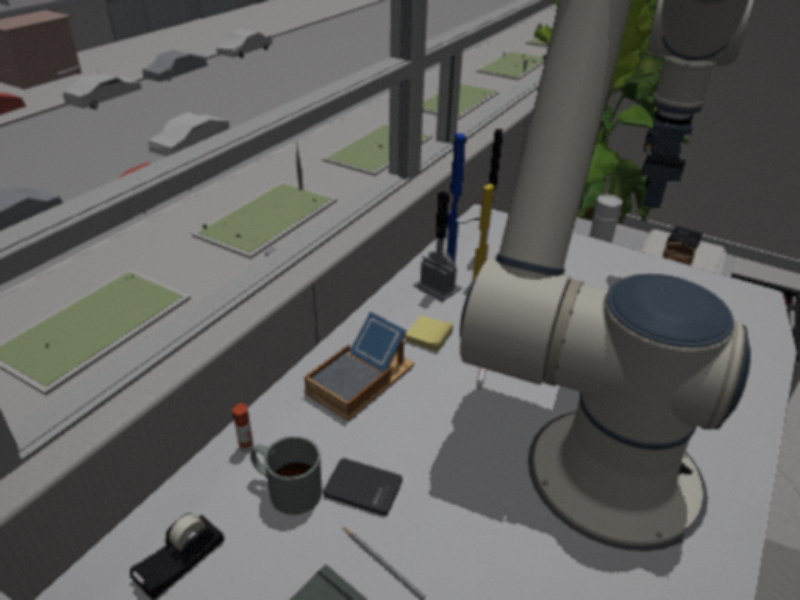

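The top view (800-px scale) shows the easel at (340,308), with its tray towards image left (+y) and the coaster at (365,311). The grey holder with the short black spatula is at (510,315), and the larger black decoy is at (660,315). Mug, notes and glue are at (200,320), (428,341) and (226,260). Next I'll get rough positions and take close looks.

```bash
cat > h.py <<'E'
from rig import arm
import cv2,numpy as np
def ray(c,uv):
    K=c["intrinsics"];T=np.array(c["cam_to_world"]);d=T[:3,:3]@np.linalg.solve(K,[uv[0],uv[1],1.]);return T[:3,3],d
def onz(c,uv,z):
    o,d=ray(c,uv);return o+d*(z-o[2])/d[2]
def proj(c,p):
    T=np.linalg.inv(c["cam_to_world"]);q=c["intrinsics"]@(T[:3,:3]@p+T[:3,3]);return q[:2]/q[2]
def tri(rs):
    A=0;b=0
    for o,d in rs:
        d=d/np.linalg.norm(d);P=np.eye(3)-np.outer(d,d);A=A+P;b=b+P@o
    return np.linalg.solve(A,b)
def down(yaw): # tool z down, tool y (closing) at world angle yaw deg
    a=np.radians(yaw);y=np.array([np.cos(a),np.sin(a),0]);z=np.array([0,0,-1.]);return np.column_stack([np.cross(y,z),y,z])
def snap(n,f):
    c=arm.get_calibration(n);im=arm.snapshot(n);cv2.imwrite(f"pics/{f}.png",im[:,:,::-1]);np.savez(f"pics/{f}.npz",K=c["intrinsics"],T=c["cam_to_world"]);return c,im
def load(f):
    z=np.load(f"pics/{f}.npz");return {"intrinsics":z["K"],"cam_to_world":z["T"]},cv2.imread(f"pics/{f}.png")
E
python3 - <<'E'
from h import *
np.set_printoptions(precision=3,suppress=True)
c=arm.get_calibration("top")
for n,uv,z in [("holder foot c",(508,315),.03),("spat top",(528,293),.24),("notes",(428,341),.028),("valley",(350,310),.03),("tray",(323,304),.036),("mug",(200,321),.091),("glue",(222,256),.094),("bigblack",(675,308),.25),("wall",(425,255),.0),("yellow",(580,335),.2)]:
    print(n,onz(c,(uv[0]*.64,uv[1]*.64),z))
w=arm.get_calibration("wrist");T=np.array(w["cam_to_world"]);R=np.array(arm.current_tool_rot());p=np.array(arm.current_ee_pos())
print(R);print("cam in tool",R.T@(T[:3,3]-p),R.T@T[:3,:3]);print(w["intrinsics"])
E
```

```text
holder foot c [ 0.505 -0.306  0.03 ]
spat top [ 0.504 -0.307  0.24 ]
notes [ 0.434 -0.146  0.028]
valley [0.482 0.021 0.03 ]
tray [0.487 0.077 0.036]
mug [0.418 0.306 0.091]
glue [0.553 0.283 0.094]
bigblack [ 0.501 -0.562  0.25 ]
wall [ 0.624 -0.123  0.   ]
yellow [ 0.446 -0.412  0.2  ]
[[ 0.974  0.225 -0.   ]
 [ 0.225 -0.974  0.001]
 [ 0.    -0.001 -1.   ]]
cam in tool [ 0.082 -0.    -0.172] [[-0.001 -0.959 -0.285]
 [ 1.    -0.001 -0.001]
 [ 0.    -0.285  0.959]]
[[273.889   0.    254.478]
 [  0.    273.889 194.057]
 [  0.      0.      1.   ]]
```

```bash
python3 - <<'E'
from h import *
R=down(-80)
for i,p in enumerate([(.42,-.36,.36),(.42,-.2,.34),(.40,.03,.26)]):
    arm.move_to(p,R);arm.sleep(.15);snap("wrist",f"w{i}");print(arm.current_t(),np.round(arm.current_joint_positions(),1))
ims=[cv2.imread(f"pics/w{i}.png") for i in range(3)]
snap("top","top1")
cv2.imwrite("pics/v1.png",cv2.resize(ims[0],(800,600)));cv2.imwrite("pics/v2.png",cv2.resize(ims[1],(800,600)));cv2.imwrite("pics/v3.png",cv2.resize(ims[2],(800,600)))
E
```

```text
1.7917 [-46.9  16.1  73.8  -0.   90.1  33.2]
2.675 [-32.9   8.7  86.7  -0.   84.5  47.2]
3.8417 [ -4.4   6.9 102.   -0.   71.   75.7]
```

View pics/v1.png

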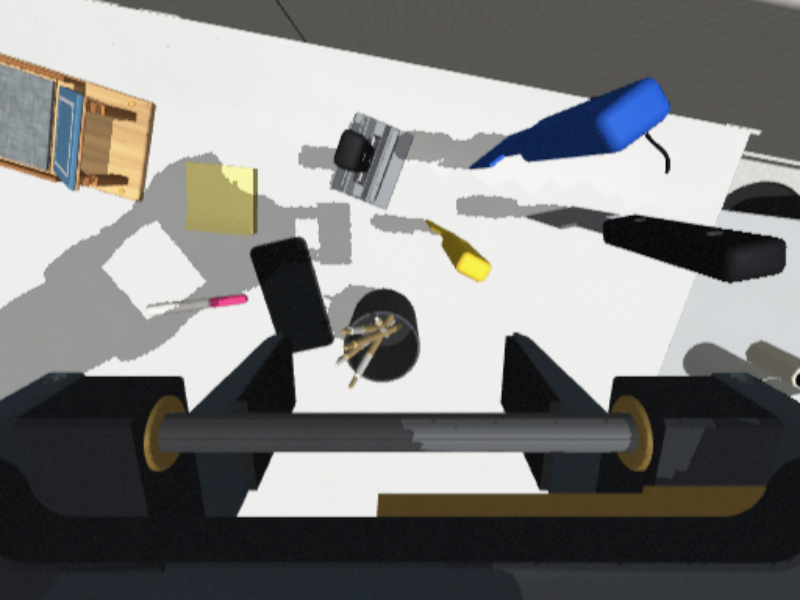

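View pics/v2.png

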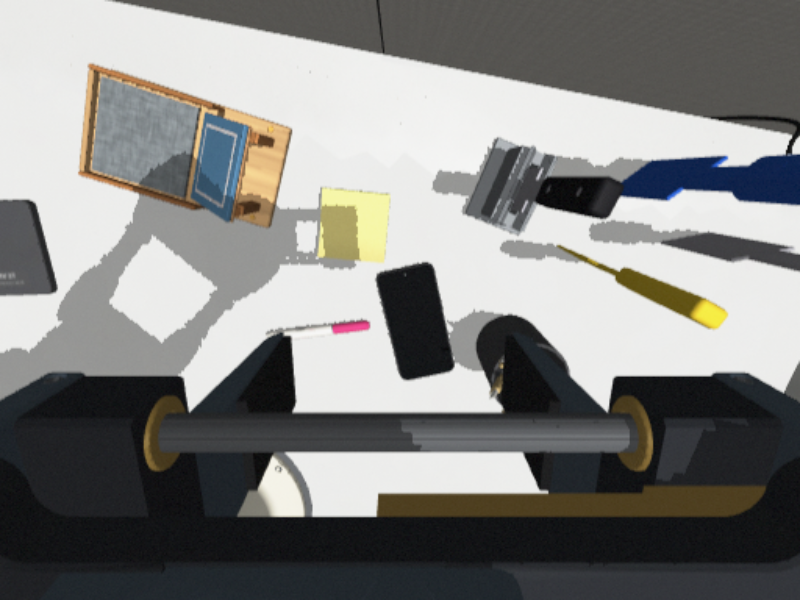

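View pics/v3.png

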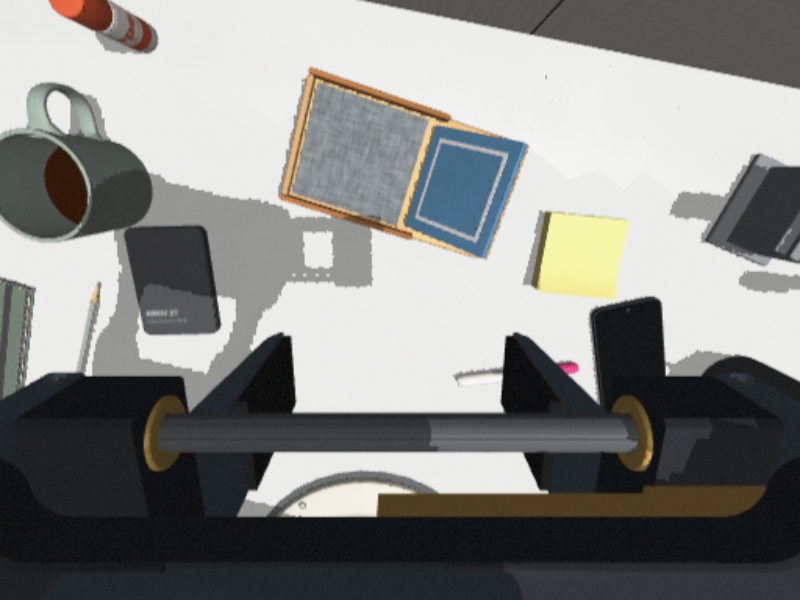

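v1 shows the holder at about (370,160) with the short black spatula leaning in it; the other tools stand separately to the right. v2 shows the holder at (508,187), with the handle end at (600,197). v3 shows the felt around (362,148) and the coaster around (465,190), with its white square.

```bash
python3 - <<'E'
from h import *
np.set_printoptions(precision=4,suppress=True)
c,im=load("w2")
hsv=cv2.cvtColor(im,cv2.COLOR_BGR2HSV)
m=cv2.inRange(hsv,(95,90,40),(125,255,255));m[:30]=0
m=cv2.morphologyEx(m,cv2.MORPH_CLOSE,np.ones((7,7)))
k=max(cv2.findContours(m,0,1)[0],key=cv2.contourArea);h=cv2.convexHull(k)
q=cv2.approxPolyDP(h,.04*cv2.arcLength(h,True),True)[:,0].astype(float)
print("coaster",q.tolist(),cv2.contourArea(k))
# felt: low saturation grey, within region
m=cv2.inRange(hsv,(0,0,60),(180,60,175));r=np.zeros_like(m);r[40:155,175:290]=255;m&=r
m=cv2.morphologyEx(m,cv2.MORPH_OPEN,np.ones((3,3)))
k=max(cv2.findContours(m,0,1)[0],key=cv2.contourArea);h=cv2.convexHull(k)
f=cv2.approxPolyDP(h,.03*cv2.arcLength(h,True),True)[:,0].astype(float)
print("felt",f.tolist());F=np.array([onz(c,p,.036) for p in f]);print(F);print(np.linalg.norm(F-np.roll(F,1,0),axis=1),F.mean(0))
for p in q: print(onz(c,p,.0993)[:2],onz(c,p,.0357)[:2])
a=load("w0")[1][65:140,185:285];b=load("w1")[1][80:155,285:405]
cv2.imwrite("pics/z.png",np.vstack([cv2.resize(a,None,fx=4,fy=4)[:, :400],cv2.resize(b,None,fx=4,fy=4)[:,:400]]) )
z=np.zeros((600,800,3),np.uint8);A=cv2.resize(a,None,fx=4,fy=4,interpolation=2);B=cv2.resize(b,None,fx=4,fy=4,interpolation=2)
z[:300,:400]=A;z[300:,:480]=B;C=load("w2")[1][85:160,440:512];C=cv2.resize(C,None,fx=4,fy=4,interpolation=2);z[:300,500:500+C.shape[1]]=C
cv2.imwrite("pics/z.png",z)
E
```

```text
coaster [[279.0, 81.0], [336.0, 92.0], [309.0, 164.0], [259.0, 143.0]] 3986.5
felt [[203.0, 53.0], [273.0, 77.0], [253.0, 143.0], [187.0, 122.0]]
[[0.5434 0.1225 0.036 ]
 [0.5306 0.0268 0.036 ]
 [0.4399 0.0384 0.036 ]
 [0.4527 0.1343 0.036 ]]
[0.0914 0.0966 0.0914 0.0968] [0.4917 0.0805 0.036 ]
[0.5197 0.022 ] [0.5271 0.0179]
[ 0.5194 -0.0444] [ 0.5267 -0.0612]
[ 0.4332 -0.0329] [ 0.424  -0.0474]
[0.4477 0.032 ] [0.4414 0.0299]
```

View pics/z.png

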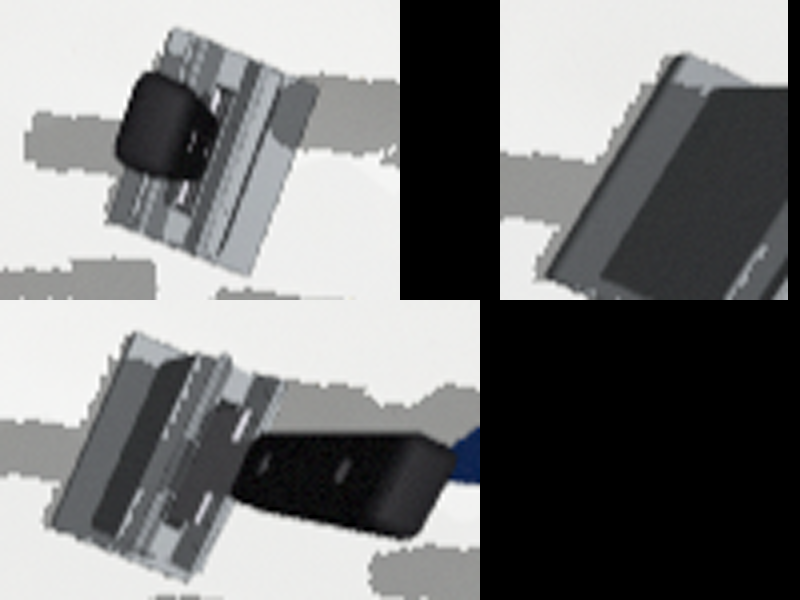

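The zoom shows the holder foot corners and the handle end: near (150,125) in the w0 crop and (415,487) in the w1 crop. I'll triangulate these.

```bash
python3 - <<'E'
from h import *
np.set_printoptions(precision=4,suppress=True)
c0,_=load("w0");c1,_=load("w1")
P0=lambda x,y:(185+x/4-.4,65+y/4-.4)
P1=lambda x,y:(285+x/4-.4,80+(y-300)/4-.4)
for n,a,b in [("TL",(175,28),(135,333)),("BL",(105,222),(48,525)),("TR",(320,82),(285,378)),("BR",(248,275),(188,580)),("end",(150,125),(418,487)),("hstart",(205,150),(245,470))]:
    p=tri([ray(c0,P0(*a)),ray(c1,P1(*b))])
    print(n,p,"resid px",proj(c0,p)-P0(*a),proj(c1,p)-P1(*b),"z=.006:",onz(c0,P0(*a),.006)[:2],onz(c1,P1(*b),.006)[:2])
print("cams",np.array(c0["cam_to_world"])[:3,3],np.array(c1["cam_to_world"])[:3,3])
E
```

```text
TL [ 0.5602 -0.2884  0.0044] resid px [-0.0036  0.0314] [ 0.0075 -0.0314] z=.006: [ 0.56   -0.2886] [ 0.5599 -0.2881]
BL [ 0.4733 -0.2686  0.0058] resid px [ 0.0493 -0.3681] [-0.077   0.3711] z=.006: [ 0.4726 -0.2686] [ 0.474  -0.2686]
TR [ 0.5508 -0.3555  0.0102] resid px [ 0.1746 -1.2242] [-0.3233  1.2291] z=.006: [ 0.5491 -0.3557] [ 0.5533 -0.3569]
BR [ 0.4604 -0.3377  0.0043] resid px [ 0.0219 -0.126 ] [-0.0306  0.1271] z=.006: [ 0.4603 -0.3378] [ 0.4608 -0.3372]
end [ 0.5099 -0.3124  0.2485] resid px [ 0.0218 -0.1732] [-0.0558  0.1743] z=.006: [ 0.5182 -0.2833] [ 0.5188 -0.4284]
hstart [ 0.5098 -0.3167  0.1092] resid px [ 0.0347 -0.2444] [-0.0651  0.2457] z=.006: [ 0.5118 -0.3094] [ 0.5126 -0.35  ]
cams [ 0.5    -0.3464  0.5311] [ 0.5006 -0.1866  0.5116]
```

```bash
cat >> h.py <<'E'
HC=np.array([.5105,-.3125]);HY=79.;VAL=np.array([.4836,.0187,.030]);EY=82.3;G=.171
Z=np.array([0,0,1.])
def fr(yaw): a=np.radians(yaw);return np.array([np.cos(a),np.sin(a),0])
def tool(yaw,th,s):
    ex=fr(yaw);t=np.radians(th);a=np.cos(t)*ex+np.sin(t)*Z;y=s*(np.sin(t)*ex-np.cos(t)*Z);return np.column_stack([np.cross(y,-a),y,-a]),a
def epose(th,u,d,s,dx=0,dy=0): # tip at u up-slope, mid-plane d behind cork
    ex=fr(EY);ey=np.cross(Z,ex);R,a=tool(EY,th,s);n=s*R[:,1]
    return VAL+ex*dx+ey*dy+a*(u+G)-n*d,R
def hpose(lift,s):
    R,a=tool(HY,90,s);return np.array([HC[0],HC[1],.007+G+lift]),R
E
python3 - <<'E'
from h import *
np.set_printoptions(precision=1,suppress=True)
c=arm.get_calibration("top")
for uv in [(272,242*.64/.64*.64),(272,192*.64),(330,250*.64),(330,200*.64)]:
    o,d=ray(c,uv);b=onz(c,uv,0);print(uv,np.round(b,3), "z at x=.62",np.round((o+d*(.62-o[0])/d[0]),3))
for s in(-1,1):
    for p in [hpose(0,s),hpose(.1,s)]+[epose(t,u,d,s) for t,u,d in[(135,.115,.006),(135,.025,.006),(90,.025,.0015),(70,.025,.0015)]]:
        print(s,np.round(p[0],3),arm.solve_ik(*p))
E
```

```text
(272, 154.88) [ 0.7 -0.1  0. ] z at x=.62 [ 0.6 -0.1  0.1]
(272, 122.88) [ 0.8 -0.1  0. ] z at x=.62 [ 0.6 -0.1  0.4]
(330, 160.0) [ 0.7 -0.3  0. ] z at x=.62 [ 0.6 -0.3  0.1]
(330, 128.0) [ 0.8 -0.3  0. ] z at x=.62 [ 0.6 -0.3  0.4]
-1 [ 0.5 -0.3  0.2] [-37.2  28.2  83.5  -0.   68.3  63.8]
-1 [ 0.5 -0.3  0.3] [-37.2  23.   75.7  -0.   81.2  63.8]
-1 [ 0.5 -0.2  0.2] [-51.4  32.2  85.8  30.9  95.7  40. ]
-1 [ 0.5 -0.1  0.2] [-46.7  34.7  94.2  33.5  84.3  37.4]
-1 [0.5 0.  0.2] [-5.  16.2 95.5 -0.  68.4 92.7]
-1 [0.5 0.1 0.2] [ 15.5  23.3  89.6 -18.9  76.  119.3]
1 [ 0.5 -0.3  0.2] [ -37.2   28.2   83.5   -0.    68.3 -116.2]
1 [ 0.5 -0.3  0.3] [ -37.2   23.    75.7   -0.    81.2 -116.2]
1 [ 0.5 -0.2  0.2] [ -51.4   32.2   85.8   30.9   95.7 -140. ]
1 [ 0.5 -0.1  0.2] [ -46.7   34.7   94.2   33.5   84.3 -142.6]
1 [0.5 0.  0.2] [ -5.   16.2  95.5  -0.   68.4 -87.3]
1 [0.5 0.1 0.2] [ 15.5  23.3  89.6 -18.9  76.  -60.7]
```

```bash
python3 - <<'E'
from h import *
np.set_printoptions(precision=4,suppress=True)
p,R=hpose(.12,1)
arm.move_to(p,R);print(arm.current_t())
c,im=snap("wrist","w3")
arm.move_l(hpose(0,1)[0],feed=.15)
arm.grip(0.0);print("w",arm.current_width(),arm.current_grasp_force(),arm.current_force(),arm.current_ee_pos(),arm.current_t())
arm.move_l(hpose(.10,1)[0],feed=.12)
print("w",arm.current_width(),arm.current_grasp_force(),arm.current_force(),arm.current_t())
snap("wrist","w4");snap("scene","sc4")
a=load("w3")[1];b=load("w4")[1];s=load("sc4")[1]
z=np.zeros((600,800,3),np.uint8);z[:300,:400]=cv2.resize(a,(400,300));z[:300,400:]=cv2.resize(b,(400,300))
x,y=proj(arm.get_calibration("scene"),np.array([.51,-.31,.15])).astype(int);print(x,y)
k=s[max(0,y-75):y+75,max(0,x-75):x+75];k=cv2.resize(k,None,fx=2,fy=2);z[300:300+k.shape[0],:k.shape[1]]=k
k=load("w4")[1][:150,150:350];z[300:600,400:800]=cv2.resize(k,(400,300))
cv2.imwrite("pics/g.png",z)
E
```

```text
6.825
w 0.01582410217964863 29.9948850274086 [0.4369 0.64   0.5944] [ 0.5105 -0.3125  0.178 ] 8.9583
w 0.015931918933287798 29.9953231215477 [ 0.0559 -0.5378 -0.8143] 9.9417
280 147
```

View pics/g.png

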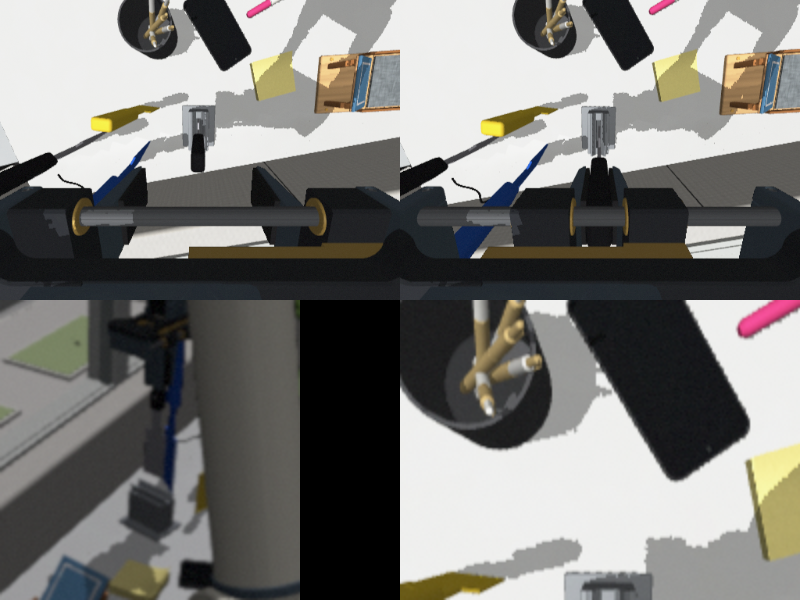

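The spatula is gripped (width 15.9 mm) and hangs clear over the holder. Next I'll check the tip against its predicted place.

```bash
python3 - <<'E'
from h import *
z=np.zeros((600,800,3),np.uint8)
ey=np.cross(Z,fr(HY))
for f,x0,k in[("w4",0,5),("sc4",400,8)]:
    c,im=load(f);B=np.array([*HC,.107]);pts=[proj(c,B+ey*a+Z*h) for a,h in((-.022,0),(.022,0),(.022,.088),(-.022,.088))]
    q=np.mean(pts,0).astype(int);w=400//k//2;h=600//k//2;o=q-[w,h]
    if f=="w4":o=np.maximum(o,0)
    cr=im[o[1]:o[1]+2*h,o[0]:o[0]+2*w];cr=cv2.resize(cr,None,fx=k,fy=k,interpolation=2);cr=cv2.convertScaleAbs(cr,alpha=1.5)
    for p in pts: cv2.circle(cr,tuple(int(v) for v in (p-o+.5)*k),3,(0,0,255),1)
    z[:cr.shape[0],x0:x0+cr.shape[1]]=cr;print(f,o,k,np.round(pts,1).tolist())
cv2.imwrite("pics/t.png",z)
E
```

```text
w4 [213 128] 5 [[253.8, 194.9], [253.8, 161.4], [253.6, 177.2], [253.7, 220.3]]
sc4 [255 109] 8 [[274.8, 155.6], [284.5, 160.2], [286.2, 137.8], [276.0, 133.4]]
```

View pics/t.png

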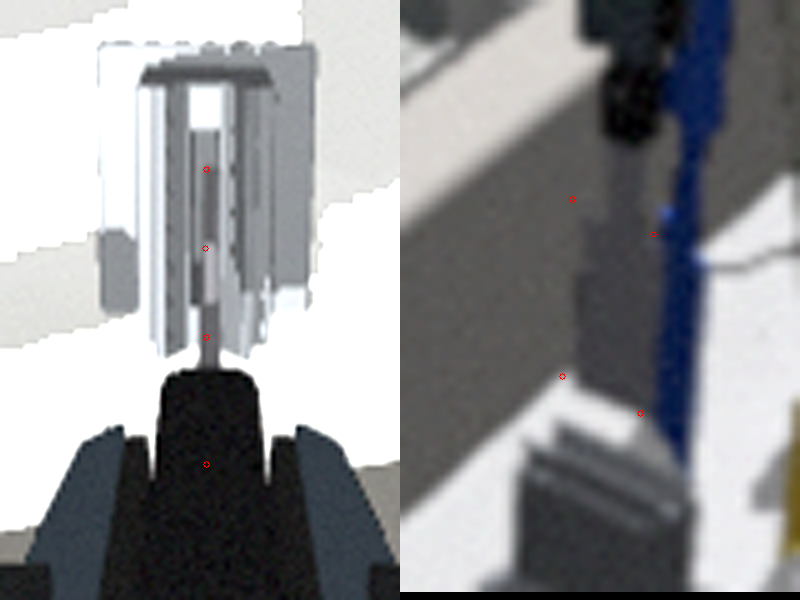

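The scene view suggests the blade sits a few mm towards the robot (+y of the tool) with no visible tilt. I'll go to the pre-insert pose with a 4 mm compromise and compare the blade directly with the coaster.

```bash
python3 - <<'E'
from h import *
np.set_printoptions(precision=1,suppress=True)
arm.move_to(*epose(135,.115,.007,1,dy=-.004));print(arm.current_t(),arm.current_force(),arm.current_width())
c,im=snap("scene","sc5");snap("wrist","w5");snap("top","top5")
ex=fr(EY);ey=np.cross(Z,ex)
C=[VAL+ex*.0057+Z*.0057+ey*y for y in(-.045,.045)]+[VAL-ex*.0579+Z*.0693+ey*y for y in(.045,-.045)]
a=tool(EY,135,1)[1];T=epose(135,.115,.007,1,dy=-.004)[0]-a*G
S=[T+ey*y+a*s for s,w in((0,.022),(.088,.022),(.13,.012),(.16,.012)) for y in(-w,w)]
z=np.zeros((600,800,3),np.uint8)
for f,x0,k in(("sc5",0,6),("w5",400,3)):
    c,im=load(f);w=400//k//2;h=600//k//2;o=np.maximum(np.mean([proj(c,p) for p in C[2:]+S[:4]],0).astype(int)-[w,h],0)
    cr=im[o[1]:o[1]+2*h,o[0]:o[0]+2*w];cr=cv2.resize(cr,None,fx=k,fy=k,interpolation=2);cr=cv2.convertScaleAbs(cr,alpha=1.4)
    for P,col in((C,(0,0,255)),(S,(0,255,0))):
        for p in P: cv2.circle(cr,tuple(int(v) for v in (proj(c,p)-o+.5)*k),3,col,1)
    z[:cr.shape[0],x0:x0+cr.shape[1]]=cr
cv2.imwrite("pics/p.png",z)
E
```

```text
10.6417 [ 0.3 -0.8 -1. ] 0.015870556907103494
```

View pics/p.png

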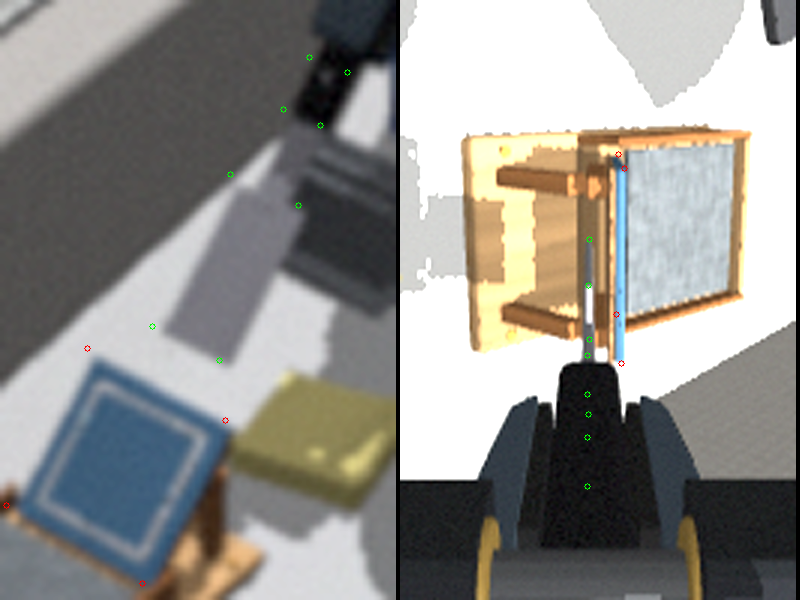

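In the scene crop the coaster and the spatula share nearly the same calibration shift. The blade centre is therefore within about 1–2 mm of prediction and clear behind the coaster in the wrist crop (x≈588 against the coaster's edge at 615). I'll insert and swing.

```bash
python3 - <<'E'
from h import *
np.set_printoptions(precision=2,suppress=True)
dy=-.002
def log(t): print(t,round(arm.current_t(),2),arm.current_force(),round(arm.current_width(),4))
p,R=epose(135,.115,.007,1,dy=dy);arm.move_l(p,R)
p,R=epose(135,.022,.007,1,dy=dy);arm.move_l(p,R,feed=.08);log("in")
if np.linalg.norm(arm.current_force())>6: raise SystemExit
for th,d in((130,.003),(122,.0015),(112,.0015),(102,.0015),(92,.0015),(82,.001),(72,0),(66,0)):
    p,R=epose(th,.022,d,1,dy=dy);arm.move_l(p,R,feed=.12);log(th)
arm.sleep(.4);log("end")
snap("scene","sc6");snap("wrist","w6")
z=np.zeros((600,800,3),np.uint8)
z[:300,:400]=cv2.resize(load("sc6")[1][150:300,150:350],(400,300));z[:300,400:]=cv2.resize(load("w6")[1],(400,300))
z=z[:300];cv2.imwrite("pics/q.png",z)
E
```

```text
in 12.36 [-0.24  0.38 -1.57] 0.0158
130 12.68 [-0.81 -0.52 -1.11] 0.0156
122 13.07 [-0.88  0.59 -1.85] 0.016
112 13.5 [ 0.31 -1.2  -1.88] 0.0161
102 13.93 [ 0.03 -0.69 -0.03] 0.0158
92 14.37 [ 0.39  0.35 -0.78] 0.0159
82 14.8 [ 0.48 -1.01 -0.83] 0.0161
72 15.24 [ 0.16 -0.52 -1.75] 0.016
66 15.56 [-0.37  0.04 -1.45] 0.0161
end 15.96 [-0.44  0.38 -0.64] 0.0159
```

View pics/q.png

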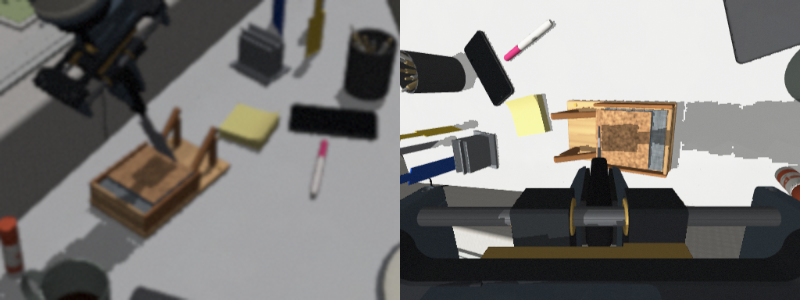

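The coaster lies cork-up in the tray, with a felt strip visible at the far end. I'll retract, return above the holder and compare with the lift-off picture.

```bash
python3 - <<'E'
from h import *
np.set_printoptions(precision=2,suppress=True)
p,R=epose(66,.15,0,1,dy=-.002);arm.move_l(p,R,feed=.2)
p,R=epose(90,.15,.02,1,dy=-.002);arm.move_l(p,R,feed=.3)
arm.move_to(*hpose(.10,1));arm.sleep(.3);print(arm.current_t(),arm.current_ee_pos())
snap("wrist","w7");snap("scene","sc7")
for a,b,r in(("w4","w7",(slice(128,210),slice(213,293))),("sc4","sc7",(slice(109,170),slice(265,300)))):
    A=load(a)[1][r].astype(np.float32).mean(2);B=load(b)[1][r].astype(np.float32).mean(2);print(a,np.abs(A-B).mean(),cv2.phaseCorrelate(A,B))
A=load("sc7")[1][150:300,150:350];z=np.hstack([cv2.resize(load("w7")[1][128:248,213:293],(400,600)),np.vstack([cv2.resize(A,(400,300)),cv2.resize(load("sc7")[1][109:169,250:330],(400,300))])]);cv2.imwrite("pics/r.png",z)
E
```

```text
19.3333 [ 0.51 -0.31  0.28]
w4 4.87937 ((-0.13220697103746915, -0.38842694615050277), 1.0042592748006185)
sc4 1.9700234 ((-0.048550389010397765, -0.1275825564923494), 0.999890300548739)
```

View pics/r.png

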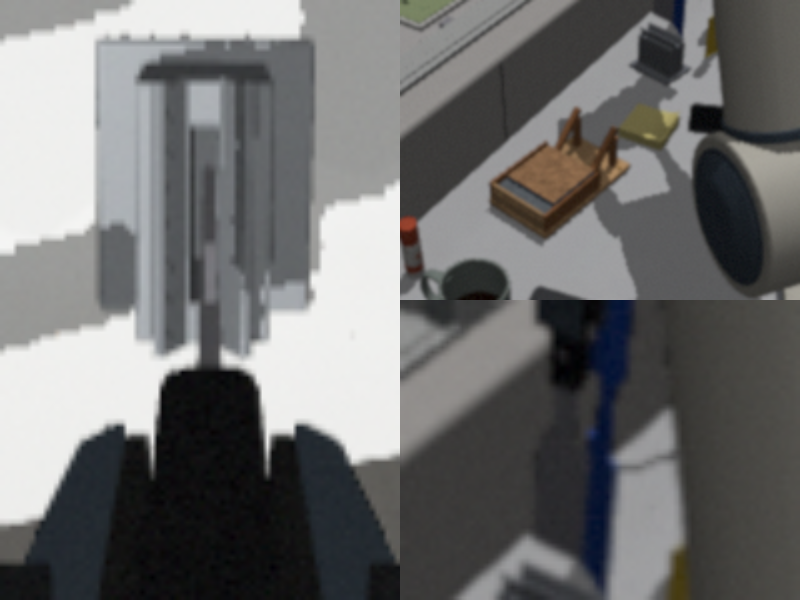

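The coaster is flat in the tray, and the blade is above the slot (tip at x≈210, slot at 190–218), matching the lift-off picture. Inserting in steps while watching the force.

```bash
python3 - <<'E'
from h import *
np.set_printoptions(precision=2,suppress=True)
hx=fr(HY);off=0.
f0=np.array(arm.current_force())
for l in(.065,.055,.05,.045,.04,.03,.02,.01,.005,.002,.0):
    arm.move_l(hpose(l,1)[0]+hx*off,feed=.08);f=np.array(arm.current_force())-f0
    print(l,round(arm.current_t(),2),f,"hx",f@hx,round(off,4))
    if f[2]>15: print("stop");break
    if abs(f@hx)>2.5: off+=np.sign(f@hx)*.0008
E
```

```text
0.065 20.02 [ 1.28  0.8  -0.37] hx 1.0258954543969179 0.0
0.055 20.29 [ 0.41 -0.05 -0.57] hx 0.03311290897073865 0.0
0.05 20.54 [ 1.31 -0.58 -0.5 ] hx -0.3243298070605874 0.0
0.045 20.79 [ 1.03  0.9  -0.47] hx 1.0830649073235072 0.0
0.04 21.04 [ 1.45 -0.75 -0.58] hx -0.4632011935017606 0.0
0.03 21.32 [ 0.77  0.43 -0.66] hx 0.5705848271509992 0.0
0.02 21.59 [-0.12 -0.01 -0.28] hx -0.034340985123322065 0.0
0.01 21.87 [ 1.09  0.2  -0.67] hx 0.40738038003213206 0.0
0.005 22.12 [ 0.94  0.33 -0.04] hx 0.5025455660953015 0.0
0.002 22.37 [ 0.93  0.65 -0.11] hx 0.815084090882592 0.0
0.0 22.62 [ 1.21 -0.39  0.51] hx -0.15753156650897124 0.0
```

```bash
python3 - <<'E'
from h import *
np.set_printoptions(precision=2,suppress=True)
f0=np.array(arm.current_force())
for l in(-.001,-.002,-.003,-.004):
    arm.move_l(hpose(l,1)[0],feed=.03);f=np.array(arm.current_force())-f0;print(l,f,arm.current_t())
    if f[2]>5: break
arm.grip(.05);arm.sleep(.3);print(arm.current_width())
p=hpose(.12,1)[0];arm.move_l(p,feed=.15)
p2=np.array([.40,-.22,.34]);arm.move_to(p2,hpose(0,1)[1]);arm.sleep(.3)
snap("scene","sc8");snap("wrist","w8");print(arm.current_t())
c,s=load("sc8");x,y=proj(c,np.array([.51,-.31,.12])).astype(int)
z=np.zeros((600,800,3),np.uint8)
z[:300,:400]=cv2.resize(load("w8")[1],(400,300));z[:300,400:]=cv2.resize(s,(400,300))
z[300:,:400]=cv2.resize(s[y-45:y+45,x-60:x+60],(400,300));z[300:,400:]=cv2.resize(s[170:290,180:340],(400,300))
cv2.imwrite("pics/fin.png",z)
E
```

```text
-0.001 [-1.25  2.38 10.7 ] 22.8667
0.04987810667356045
25.8583
```

View pics/fin.png

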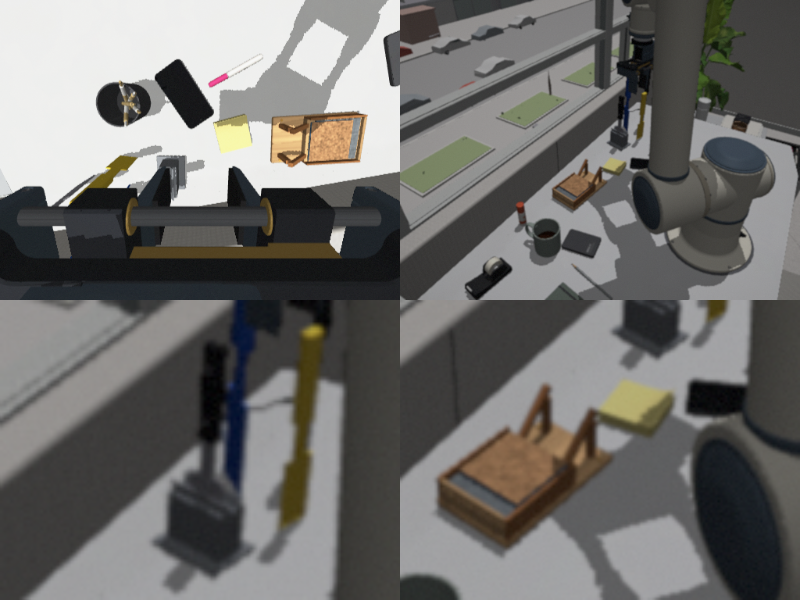

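The spatula stands in its holder at the bottom, which I felt as a 10.7 N floor contact. The coaster is cork-up in the tray, the bystanders are untouched and the arm is clear.

```bash
python3 -c "
from rig import arm
print(arm.sign_off())"
```

```text
the job is handed in; nothing more can be done
None
```

The job is handed in at about 26 s: the coaster lies cork side up in the felt tray, the spatula is back in its slot and pushed to the bottom, and the last pictures show the other things on the desk where they were.

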